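Make ready a batch of short cigars for the cutter

TASK

Make the next cutting batch ready. First put the long slim cigar left over in the feed tray back into the crate and set the grey batch setter: turn the counter's reset knob anticlockwise back to its zero stop and slide the wooden length stop along its track until its centre is level with the brass pointer. Then pick all the short thick cigars out of the crate and lay them flat in the feed tray, side by side, none on another, each parallel to the tray's short sides and about midway between its two long sides; all long slim cigars and the brush end up in the crate, and the other things on the table are not to be knocked about.

Things in the scene. Friction and masses are not known exactly. Their poses are not given: they have to be found in the camera images.
- crate: Fixed low wooden crate (left of centre) holding loose mixed stock, outer 286 (x) x 346 (y) x 25 mm, walls and floor 8 mm thick, brass corner plates. Origin: centre of its underside; inner floor 8 mm above it, waxed and slippery (friction about 0.2): a cigar pushed against a wall or a neighbour can be drawn free by pressing lightly on its top with shut fingers and moving sideways.
- feed_tray: Fixed shallow brown wooden feed tray with a brass tab on each of two sides, outer 226 (x) x 162 (y) x 18 mm, walls and floor 6 mm thick: the short sides run along its y. Origin: centre of its underside; inner floor 6 mm above it.
- setter: Fixed grey console, the batch setter, 215 (x) x 150 (y) x 22 mm, right of the tray. Origin: centre of its underside. The slider track runs along its x at y = +37 mm; the knob's axis is at x = 0, y = -35 mm.
- length_stop (a joint): The length stop on the setter: a dark wooden block grip 20 (along the track) x 28 (across) x 40 mm high that slides along a 120 mm track in setter x; m, 0 at the end near the robot, growing away from it to 0.12; stays where left, friction about 1.5 N.
- length_stop_top (a point): Centre of the top of the length stop's grip, about 76 mm above the table; the track's upper face is 36 mm above the table.
- pointer: Small brass pointer fixed on the setter's scale beside the track on the knob side, 10 x 10 x 6 mm with a thin nose towards the track; shares the setter's axes. Origin: centre of its underside, on the line of the nose. It marks where, along setter x, the centre of the length stop must stand; its place differs from start to start.
- reset_knob (a joint): Counter reset knob on the setter, rad: 0 at its zero stop, where the white line on its bar points to the robot (setter -x) and at the white mark; positive is clockwise seen from above, up to 2.9, so zeroing means turning it anticlockwise, to a hard stop at 0. Friction about 0.03 N m; stays where left.
- reset_knob_grip (a point): Point on the knob's axis at grip height, about 59 mm above the table. The knob is a disc of 44 mm diameter (top 36 mm above the table) carrying a bar grip 42 mm long, 14 mm thick, from 34 to 66 mm above the table; at joint 0 the bar lies along setter x, and it turns with the knob.
- robusto_1_mid (a point): Middle (on the axis) of short thick cigar 1: brown, about 125 mm long, 18 mm thick, rigid, does not roll (solid as a square bar); long axis = its y. Loose, in the crate among the others at the start. Absent in some starts.
- robusto_2_mid (a point): Middle (on the axis) of short thick cigar 2: brown, about 125 mm long, 18 mm thick, rigid, does not roll (solid as a square bar); long axis = its y. Loose, in the crate among the others at the start. Absent in some starts.
- robusto_3_mid (a point): Middle (on the axis) of short thick cigar 3: brown, about 125 mm long, 18 mm thick, rigid, does not roll (solid as a square bar); long axis = its y. Loose, in the crate among the others at the start. Absent in some starts.
- robusto_4_mid (a point): Middle (on the axis) of short thick cigar 4: brown, about 125 mm long, 18 mm thick, rigid, does not roll (solid as a square bar); long axis = its y. Loose, in the crate among the others at the start. Absent in some starts.
- robusto_5_mid (a point): Middle (on the axis) of short thick cigar 5: brown, about 125 mm long, 18 mm thick, rigid, does not roll (solid as a square bar); long axis = its y. Loose, in the crate among the others at the start. Absent in some starts.
- robusto_6_mid (a point): Middle (on the axis) of short thick cigar 6: brown, about 125 mm long, 18 mm thick, rigid, does not roll (solid as a square bar); long axis = its y. Loose, in the crate among the others at the start. Absent in some starts.
- slim_1: Long slim cigar, brown, about 147 mm long, 15 mm thick, lying loose in the crate, to stay in it. Origin: centre of its underside; long axis = its y.
- slim_2: Long slim cigar, brown, about 147 mm long, 15 mm thick, lying loose in the crate, to stay in it. Origin: centre of its underside; long axis = its y.
- slim_3: Long slim cigar, brown, 146 mm long, 15 mm thick: the one left over in the feed tray at the start, lying along the tray's length; it belongs in the crate. Origin: centre of its underside; long axis = its y.
- brush: Paste brush with wooden handle, 140 mm long, 12 mm thick, lying loose in the crate, to stay in it. Origin: centre of its underside; long axis = its y.
- wax_tin: Low green round tin, 60 mm diameter, 26 mm high, loose bystander on the table. Origin: centre of its underside.
- weight: Small brass knob-topped weight, 35 mm diameter, 54 mm high, loose bystander. Origin: centre of its underside.
- punch: Small turned cap punch, 26 mm diameter, 67 mm high, standing on the table between the robot and the tray, loose bystander. Origin: centre of its underside.

How it is judged (in metres and radians):
On the way, in this order (a step that is already met when the one before it is completed fails the run):
1. the left-over slim cigar is in the crate, the reset knob is at its zero stop and the length stop level with the pointer (value of joint reset_knob below 0.1 rad and x of length_stop_top in the frame of pointer between -0.005 and 0.005 m and x of slim_3 in the frame of crate between -0.14 and 0.14 m and y of slim_3 in the frame of crate between -0.17 and 0.17 m and z of slim_3 in the frame of crate below 0.045 m), for 0.3 s.
2. every short thick cigar lies flat in the feed tray (x of robusto_1_mid in the frame of feed_tray between -0.1 and 0.1 m and y of robusto_1_mid in the frame of feed_tray between -0.022 and 0.022 m and z of robusto_1_mid in the frame of feed_tray between 0.008 and 0.021 m and angle between robusto_1_mid's own y axis and vertical between 1.45 and 1.69 rad and angle between the y axis of each of robusto_1_mid, robusto_2_mid, robusto_3_mid, robusto_4_mid, robusto_5_mid, robusto_6_mid and the y axis of feed_tray, either way round below 0.3 rad and x of robusto_2_mid in the frame of feed_tray between -0.1 and 0.1 m and y of robusto_2_mid in the frame of feed_tray between -0.022 and 0.022 m and z of robusto_2_mid in the frame of feed_tray between 0.008 and 0.021 m and angle between robusto_2_mid's own y axis and vertical between 1.45 and 1.69 rad and x of robusto_3_mid in the frame of feed_tray between -0.1 and 0.1 m and y of robusto_3_mid in the frame of feed_tray between -0.022 and 0.022 m and z of robusto_3_mid in the frame of feed_tray between 0.008 and 0.021 m and angle between robusto_3_mid's own y axis and vertical between 1.45 and 1.69 rad and x of robusto_4_mid in the frame of feed_tray between -0.1 and 0.1 m and y of robusto_4_mid in the frame of feed_tray between -0.022 and 0.022 m and z of robusto_4_mid in the frame of feed_tray between 0.008 and 0.021 m and angle between robusto_4_mid's own y axis and vertical between 1.45 and 1.69 rad and x of robusto_5_mid in the frame of feed_tray between -0.1 and 0.1 m and y of robusto_5_mid in the frame of feed_tray between -0.022 and 0.022 m and z of robusto_5_mid in the frame of feed_tray between 0.008 and 0.021 m and angle between robusto_5_mid's own y axis and vertical between 1.45 and 1.69 rad and x of robusto_6_mid in the frame of feed_tray between -0.1 and 0.1 m and y of robusto_6_mid in the frame of feed_tray between -0.022 and 0.022 m and z of robusto_6_mid in the frame of feed_tray between 0.008 and 0.021 m and angle between robusto_6_mid's own y axis and vertical between 1.45 and 1.69 rad), for 0.3 s.
At the end, for the whole second after the job is handed in: Knob within 0.10 rad of zero; length stop within 5 mm of the pointer along the track; each short thick cigar on the tray floor (middle under 21 mm up, within 100 mm in x, 22 mm in y of the tray's centre), level within 0.12 and along tray y within 0.3 rad; slim ones and brush in the crate (all of step 1 and all of step 2 and x of slim_1 in the frame of crate between -0.14 and 0.14 m and y of slim_1 in the frame of crate between -0.17 and 0.17 m and z of each of slim_1, slim_2, brush in the frame of crate below 0.045 m and x of slim_2 in the frame of crate between -0.14 and 0.14 m and y of slim_2 in the frame of crate between -0.17 and 0.17 m and x of brush in the frame of crate between -0.14 and 0.14 m and y of brush in the frame of crate between -0.17 and 0.17 m); the robot touches nothing.
It fails at once if the tin, weight or punch is pushed more than 40 mm or the weight or punch is tipped over (distance of any of wax_tin, weight, punch from where it was at the start of the episode above 0.04 m or angle between any of wax_tin, weight, punch's own z axis and vertical above 0.6 rad).
It fails at once if a cigar falls off the table (height (world z) of any of robusto_1_mid, robusto_2_mid, robusto_3_mid, robusto_4_mid, robusto_5_mid, robusto_6_mid, slim_1, slim_2, slim_3, brush below -0.1 m).
Of robusto_1, robusto_2, robusto_3, robusto_4, robusto_5, robusto_6 only 3 to 5 are there at a start; the rules pass over those that are not, and their reading is None.
At some moment in a run one of robusto_1, robusto_2, robusto_3, robusto_4, robusto_5, robusto_6 may be knocked a few centimetres aside while the robot is not near it.
Once in a run the grip may slacken for a moment while it holds something.
It also fails if it takes over 210 s, if anything falls off the work surface, if the arm or the gripper's body presses on something with over 40 N, if the wrist force passes 120 N, or if a joint passes its speed limit or range.

ROBOT

A 6-joint arm with a two-finger parallel gripper is mounted at the origin on a cart in front of the work surface, level with it; the furniture and walls round the work are solid. World frame = base frame: x ahead of the robot, y to its left, z up, the work surface at z = 0. Lengths are in mm, angles in rad, forces in N, time in s.
With the tool pointing down it reaches from about 275 to 750 mm from the base axis. Payload 10.2 kg.
Tool frame: the origin (TCP) lies at the centre of the arm's flange, where the gripper is bolted on; the fingertips stand 173 mm ahead of it and the grasp point (between the pads) lies 155 mm ahead of it; z points along the fingers, y is the line along which they close (so a half turn about z gives the same grasp; the last joint's range is limited). The gripper opens to 85 mm and grips with 20 to 120 N. Pads are 22 mm wide; open, the fingers measure 114 mm over their backs; the gripper's body (76 mm by 85 mm) begins 54 mm behind the grasp point. The pads swing forward as they close: fully open they stand 13 mm farther back than shut.
Start: joints at [-1.352, 0.313, 1.498, -0, 1.331, -0.223], TCP at [224.462, -474.604, 404.694] pointing down, gripper open.
Joint ranges: [-2.94, 2.94], [-0.97, 2.17], [0.19, 2.56], [-1.23, 4.37], [0.02, 3.11], [-2.88, 2.88]. Speed limits (rad/s): [2.39, 2.39, 3.01, 3.14, 3.14, 3.14].

INTERFACE

Orientations are given as a unit quaternion [w, x, y, z].
In Python, from rig import status, capture, camera_info, ticket gives the robot as it stands.
- The arm moves only by the shell command python3 -m crank 'ROWS' [FORCE]. ROWS is JSON, a list of rows, each a list of 7 numbers: the shift along the tool's x, y, z as a fraction of full scale, then the turn, a rotation vector about the tool's x, y, z as a fraction of full scale, then the closure, from 0 (fully open) to 1 (shut). A call has 1 to 12 rows; each row is the pose to reach, as a shift and turn from the pose commanded when the call began, along the tool's axes at that moment; what a row does not reach only later rows make up. Full scale, the value 1, is 0.1 m for a shift and 45 degrees for a turn. A row lasts 1/10 s, in which the tool goes at most 50 mm and 8.59 degrees, less where a joint would pass 70% of its speed; a pose out of reach is approached as far as the arm can. A call with a number of a shift or a turn outside -1 to 1 is refused whole. A call with a gripper value outside its range is refused whole. The fingers move at their own pace and stop on an object; FORCE is the grip in N (left out, the last holds). Time passes only in rows, so rows that repeat a pose let the fingers close. It gives the time, the measured TCP pose, the force, the opening and the grip force at its end, in the units of the state.
- status.sense(): the state, without advancing time (a new reading comes with each control period).
- capture(name): name is "scene" or "top" or "wrist"; returns (picture, depth): 420x560x3 uint8, red, green, blue; 420x560 float32, mm along the optical axis (not along the pixel's ray), 0 where there is no reading.
- camera_info(name): a dict with "K" (3x3 intrinsics, pixels), "camera_from_world" (4x4, takes a point from world to camera coordinates). Camera axes: x right, y up, looking along -z (the intrinsics and any distortion apply to the point x, -y, -z); pixel columns grow to the right and rows downward; lengths in mm; the calibration is good to about 2 mm. A picture is of the moment at which its call begins: read the wrist's pose just before it. camera_info takes no time and is no camera call; for the wrist camera it gives the pose at the moment of the call.
- ticket.finish_job(): hands the job in; it is judged then, once.
The state is a dict: "time_s": time; "joints": joint angles; "dq": joint speeds; "tau": joint torques, N m; "eef_pos": TCP position; "ee_rot": TCP orientation; "force": force on the tool from outside, world axes, zero at the start; "wrist_torque": the same for the moment, N m; "grip_width": opening from 0.0 (shut) to 1.0 (fully open); "grip_force": force on a finger pad.
Only numpy, scipy, OpenCV 4.12 (cv2) and the standard library are available. Lean on these libraries where they do the work, as an engineer would, in place of code of your own. Each camera call takes 0.05 s, during which the arm holds its last target. There are 200 camera calls.

## Working session

There is one attempt and no reset: what is moved stays moved. The work goes in short steps, Python scripts to look and compute and a shell command to move; the robot and the scene stay as the last step left them, time stands still between calls to the robot, and variables do not carry over. Pictures are saved under pics/ and viewed, at most 14 in all, crops included, and the job is handed in when it is done.

```bash
mkdir -p pics; ls; python3 - <<'E'
from rig import status,capture,camera_info
import cv2,numpy as np
s=status.sense(); print(s)
for n in ("top","scene"):
    im,d=capture(n); cv2.imwrite(f"pics/{n}0.png",im[:,:,::-1]); np.save(f"{n}0.npy",d)
    c=camera_info(n); print(n,np.round(c["K"],1).tolist(),np.round(c["camera_from_world"],3).tolist(),[k for k in c])
E
```

```text
pics
{'time_s': 0.0, 'joints': array([-1.35239935e+00,  3.13445803e-01,  1.49846907e+00,  1.41180307e-06,
        1.33098642e+00, -2.23377768e-01]), 'dq': array([-0.0018972 ,  0.00065145,  0.00095419,  0.00010668, -0.00100659,
       -0.00129525]), 'tau': array([ 6.07443098e-05, -4.12264431e+01, -2.59750628e+01, -1.01213657e-04,
        4.04997583e-03,  3.79651340e-05]), 'eef_pos': array([ 224.45062579, -474.55260656,  404.12503158]), 'ee_rot': array([-6.54318590e-04,  9.75703243e-01,  2.19095309e-01,  2.31510962e-06]), 'force': array([-0.70526563,  0.68310942,  0.23825344]), 'wrist_torque': array([-0.01485306, -0.02608672,  0.01405953]), 'grip_force': 0.0, 'grip_width': 1.0007592635505003}
top [[455.5, 0.0, 276.6], [0.0, 455.5, 216.7], [0.0, 0.0, 1.0]] [[0.002, -1.0, 0.005, -16.455], [0.986, 0.003, 0.168, -578.476], [-0.168, 0.004, 0.986, -1345.295], [0.0, 0.0, 0.0, 1.0]] ['K', 'camera_from_world']
scene [[459.4, 0.0, 275.3], [0.0, 459.4, 209.0], [0.0, 0.0, 1.0]] [[-0.812, -0.584, 0.0, 462.117], [0.39, -0.542, 0.745, -299.231], [-0.435, 0.605, 0.667, -924.845], [0.0, 0.0, 0.0, 1.0]] ['K', 'camera_from_world']
```

View pics/top0.png

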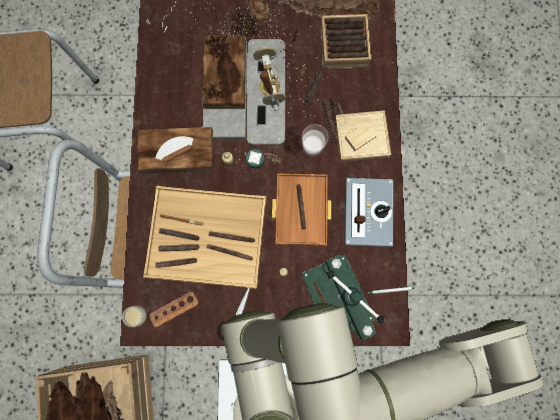

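View pics/scene0.png

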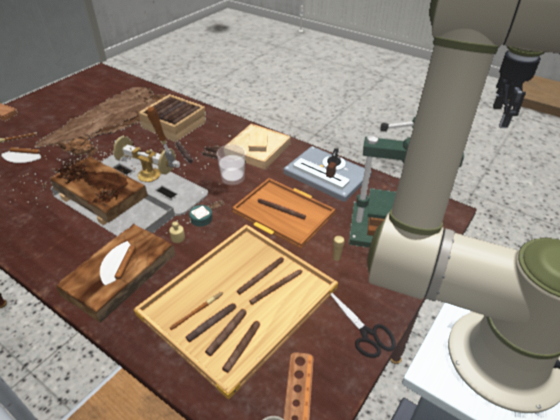

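Top view: crate at (205,237) holding the brush (182,219) and five cigars at (179,236), (231,237), (179,247), (229,252) and (176,263). The tray is at (302,210) with slim_3 in it, the setter at (370,212), the punch at (283,271), the weight at (227,157) and the tin at (255,157). The green cutter at (340,295) is a tall obstacle. The scene view agrees.

```bash
cat > h.py <<'E'
import numpy as np,cv2
from rig import status,capture,camera_info
def ray(ci,u,v,z):
    K=np.array(ci["K"]);M=np.array(ci["camera_from_world"]);R=M[:3,:3];C=-R.T@M[:3,3]
    d=R.T@np.array([(u-K[0,2])/K[0,0],-(v-K[1,2])/K[1,1],-1.])
    return C+d*(z-C[2])/d[2]
def pix(ci,p):
    K=np.array(ci["K"]);M=np.array(ci["camera_from_world"]);c=M[:3,:3]@p+M[:3,3]
    return K[0,2]+K[0,0]*c[0]/-c[2],K[1,2]-K[1,1]*c[1]/-c[2]
def ortho(name,im,ci,x0,x1,y0,y1,z,s):
    "metric plan of plane z: rows = x falling, cols = y falling, s px per mm"
    c=np.float32([pix(ci,np.array(p)) for p in [(x1,y1,z),(x1,y0,z),(x0,y0,z),(x0,y1,z)]])
    W,H=int((y1-y0)*s),int((x1-x0)*s)
    return cv2.warpPerspective(im,cv2.getPerspectiveTransform(c,np.float32([(0,0),(W,0),(W,H),(0,H)])),(W,H),flags=cv2.INTER_CUBIC)
def dark(o,x1,y1,s,thr=75,amin=800,mask=None):
    m=(o.max(2)<thr).astype(np.uint8)
    if mask is not None: m&=mask
    m=cv2.morphologyEx(m,cv2.MORPH_OPEN,np.ones((5,5)))
    r=[]
    for c in cv2.findContours(m,cv2.RETR_EXTERNAL,cv2.CHAIN_APPROX_NONE)[0]:
        if cv2.contourArea(c)<amin*s*s: continue
        (u,v),(w,h),a=cv2.minAreaRect(c)
        if w<h: w,h=h,w; a+=90
        # image col=-y,row=-x ; direction angle a from cols
        dx,dy=-np.sin(np.radians(a)),-np.cos(np.radians(a))
        r.append((x1-v/s,y1-u/s,w/s,h/s,np.degrees(np.arctan2(dy,dx))%180))
    return r
def plan(x,y,z,yaw):
    "TCP target, yaw of tool x in deg -> world/tool shift and turn"
    s=status.sense();q=s["ee_rot"];p=s["eef_pos"]
    from scipy.spatial.transform import Rotation as Ro
    R=Ro.from_quat([q[1],q[2],q[3],q[0]]);T=Ro.from_matrix(np.array([[np.cos(yaw*np.pi/180),np.sin(yaw*np.pi/180),0],[np.sin(yaw*np.pi/180),-np.cos(yaw*np.pi/180),0],[0,0,-1]]).T@np.eye(3)) if 0 else None
    c,sn=np.cos(np.radians(yaw)),np.sin(np.radians(yaw))
    T=Ro.from_matrix(np.array([[c,sn,0],[sn,-c,0],[0,0,-1]]))
    print("t",round(s["time_s"],2),"at",np.round(p,1),"shift/100",np.round(R.inv().apply(np.array([x,y,z])-p)/100,3),"turn/45",np.round(np.degrees((R.inv()*T).as_rotvec())/45,3))
E
python3 - <<'E'
from h import *
ci=camera_info("top");im=cv2.imread("pics/top0.png");d=np.load("top0.npy")
print([np.round(ray(ci,u,v,z)[:2]) for u,v,z in [(205,237,8),(302,210,6),(370,212,22),(283,271,67),(340,295,50)]])
s=2
o=ortho("top",im,ci,400,800,-60,360,17,s)
m=np.ones(o.shape[:2],np.uint8)
for r in dark(o,800,360,s): print(np.round(r,1))
o2=ortho("top",im,ci,470,800,-360,60,36,2)
cv2.imwrite("pics/o.png",cv2.resize(o,(800,762))[:600]);cv2.imwrite("pics/o2.png",o2[:600,:800])
K=np.array(ci["K"]);M=np.array(ci["camera_from_world"]);R=M[:3,:3];C=-R.T@M[:3,3]
def P(u,v):
    dd=d[v,u];return np.round(C+R.T@(np.array([(u-K[0,2])/K[0,0],-(v-K[1,2])/K[1,1],-1])*dd))
for u,v in [(337,262),(370,318),(335,290),(345,275),(379,318),(283,271),(360,208),(380,211),(313,139),(266,84),(205,255)]: print(u,v,P(u,v))
E
```

```text
[array([520., 209.]), array([608., -95.]), array([ 599., -307.]), array([412., -34.]), array([ 343., -204.])]
[502.    8.7  50.7  29.6 169.5]
[555.1   8.1  51.6  36.1 174.9]
[688.8  68.   74.3  66.2 165.7]
[746.5  56.   59.   40.   90. ]
[736.5 239.9 239.6 128.   84.7]
337 262 [ 425. -165.  281.]
370 318 [ 275. -296.   24.]
335 290 [ 357. -184.   93.]
345 275 [ 393. -187.  265.]
379 318 [ 290. -254.  333.]
283 271 [412. -34.  67.]
360 208 [ 609. -273.   38.]
380 211 [ 595. -329.   62.]
313 139 [ 825. -128.   56.]
266 84 [926.  17. 225.]
205 255 [464. 207.   6.]
```

View pics/o2.png

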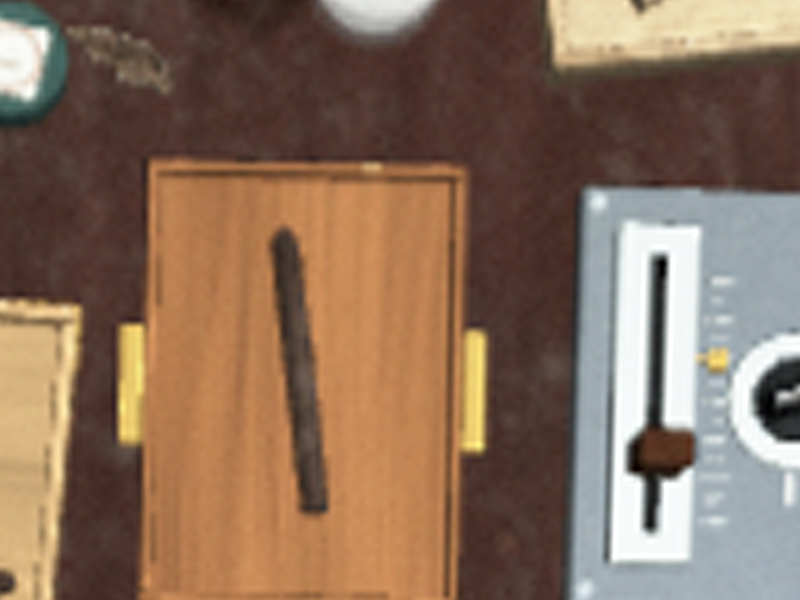

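The metric plan of the z=36 plane (2 px/mm) shows the tray with slim_3 running from (284,232) to (315,510). The pointer is at (714,358), the slider block's top near (668,452), and the knob's centre is off to the right at about (795,398).

```bash
python3 - <<'E'
from h import *
ci=camera_info("top");im=cv2.imread("pics/top0.png");d=np.load("top0.npy")
s=2;o=ortho("top",im,ci,380,700,50,380,17,s)
cv2.imwrite("pics/o1.png",np.hstack([o[:600],])) 
hsv=cv2.cvtColor(o,cv2.COLOR_BGR2HSV)
m=(hsv[...,2]>110).astype(np.uint8);m=cv2.morphologyEx(m,cv2.MORPH_CLOSE,np.ones((61,61)))
n,l,st,_=cv2.connectedComponentsWithStats(m);k=1+st[1:,4].argmax();m=(l==k).astype(np.uint8)
c=max(cv2.findContours(m,0,1)[0],key=cv2.contourArea);r=cv2.minAreaRect(c);print("crate",700-r[0][1]/s,380-r[0][0]/s,np.array(r[1])/s,r[2])
m=cv2.fillConvexPoly(np.zeros_like(m),np.int32(cv2.boxPoints(r)),1)
m=cv2.erode(m,np.ones((41,41)))
for r in dark(o,700,380,s,120,500,m): print("cigar",np.round(r,1))
# slim_3
o=ortho("top",im,ci,500,720,-180,20,13.5,s)
mm=np.zeros(o.shape[:2],np.uint8);mm[30:-30,80:-80]=1
for r in dark(o,720,20,s,90,500,mm): print("slim3",np.round(r,1))
# setter crop at z=66, x up
o=cv2.resize(ortho("top",im,ci,480,720,-400,-200,36,3),None,fx=.8,fy=.8);
cv2.imwrite("pics/set.png",np.hstack([o,cv2.resize(ortho("top",im,ci,480,720,-400,-200,66,3),None,fx=.8,fy=.8)])[:600,:960][:, :800] if 0 else o)
# clouds of cutter, scene + top
for n in("top","scene"):
    d=np.load(n+"0.npy");c=camera_info(n);K=np.array(c["K"]);M=np.array(c["camera_from_world"]);v,u=np.mgrid[:420,:560]
    P=np.stack([(u-K[0,2])/K[0,0]*d,-(v-K[1,2])/K[1,1]*d,-d],-1).reshape(-1,3)-M[:3,3];P=P@M[:3,:3]
    P=P[d.ravel()>0]
    print(n);
    for x in range(225,475,25): print(x,[int(max([-1]+list(P[(abs(P[:,0]-x)<13)&(abs(P[:,1]-y)<13)][:,2]))) for y in range(-400,-50,25)])
E
```

```text
crate 532.5 215.25 [304.  329.5] 90.0
cigar [387.2 311.  138.   13.5  90. ]
cigar [440.1 294.1 125.9  16.9  97. ]
cigar [473.5 130.4 146.   13.9  74.4]
cigar [486.3 288.3 125.   18.4  92.7]
cigar [520.3 125.3 143.6  14.9  80.9]
cigar [528.5 289.  126.6  17.7  79. ]
cigar [664.8 148.5 196.   19.5  90. ]
cigar [619.2 374.8 110.5  10.5   0. ]
slim3 [618.5 -90.3 142.9  12.8   6.4]
top
225 [554, 565, 574, 583, 591, 596, 602, 605, 605, 604, 656, 675, 681, 681]
250 [551, 554, 552, 559, 558, 550, 280, 282, 257, -1, 651, 674, 681, 681]
275 [550, 552, 6, 4, 27, 330, 332, 277, 269, -1, 637, 672, 680, 681]
300 [6, 6, 5, 5, 27, 332, 334, 331, 269, -1, -1, 667, 679, 682]
325 [7, 6, 6, 8, 26, 27, -1, 331, 339, 330, 99, 662, 677, 680]
350 [12, 13, 14, 12, 9, 26, 25, 331, 339, 335, 99, 94, 13, 6]
375 [13, 10, 7, 6, 7, 25, 27, 260, 272, 330, 332, 329, 25, 7]
400 [6, 7, 10, 9, 6, 6, 25, 94, 267, 276, 336, 333, 27, 6]
425 [8, 8, 8, 8, 9, 6, 23, 24, 265, 280, 280, 26, 25, 6]
450 [6, 8, 7, 8, 6, 7, 7, 29, 4, 269, 270, 5, 6, 8]
scene
225 [5, 5, 5, 5, 6, 3, -1, 266, -1, -1, -1, -1, -1, 551]
250 [6, 4, 5, 6, 5, -1, 265, 265, -1, -1, -1, -1, -1, -1]
275 [4, -1, -1, -1, -1, -1, -1, -1, -1, -1, -1, -1, -1, -1]
300 [-1, -1, -1, -1, -1, -1, -1, -1, -1, -1, -1, -1, -1, -1]
325 [-1, -1, -1, -1, -1, -1, -1, -1, -1, -1, -1, -1, -1, -1]
350 [-1, -1, -1, -1, -1, -1, -1, 96, 336, 333, 98, 90, 22, 4]
375 [-1, -1, -1, -1, -1, -1, 95, 98, 269, 329, 333, 334, 25, 5]
400 [1, 4, 8, -1, -1, -1, -1, 97, 268, 277, 334, 334, 28, 5]
425 [5, 8, 5, 7, -1, -1, -1, 96, 264, 279, 278, 24, 24, 4]
450 [5, 6, 6, 6, 3, -1, -1, 25, 24, 267, 264, 5, 6, 6]
```

View pics/set.png

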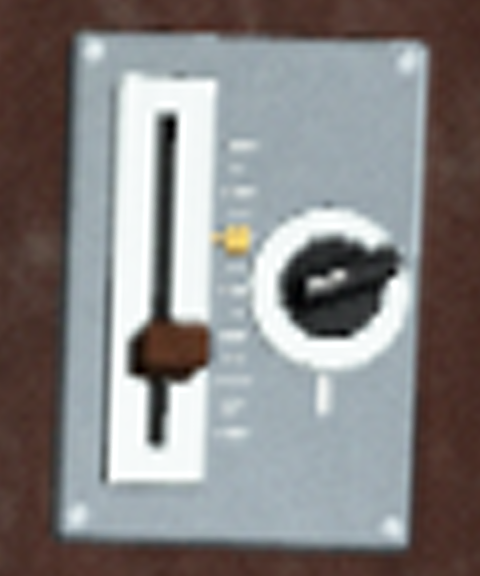

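View pics/o1.png

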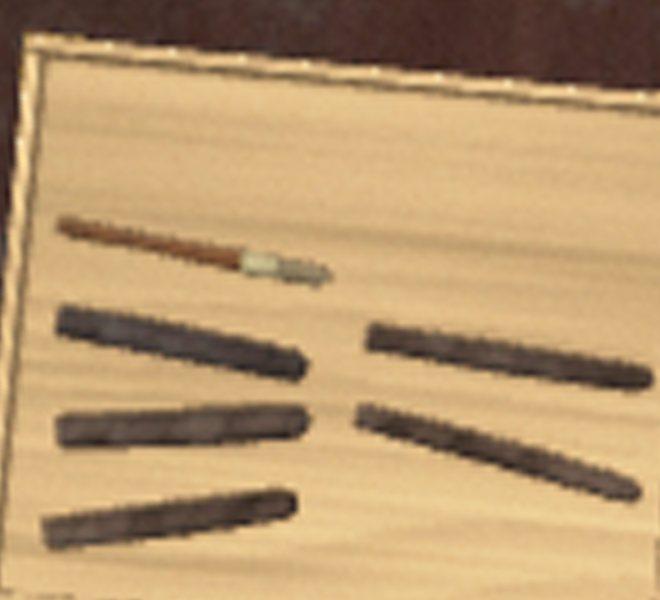

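Robustos are at (440,294), (486,288) and (528,289), each about 125 × 18. The slims are at (473,130) and (520,125). slim_3 is at (618,-90). The setter is centred near (600,-301) with yaw about -2°, and the knob needs about +69° anticlockwise. The cutter stands up to 339 mm high, so I'll go round it.

```bash
python3 -m crank '[[0.41,0.19,0,0,0,0.19,0],[0.81,0.38,0,0,0,0.38,0],[0.81,0.38,0,0,0,0.57,0],[0.81,0.38,0,0,0,0.76,0],[0.81,0.38,0,0,0,0.95,0],[0.81,0.38,0,0,0,1,0],[0.81,0.38,0,0,0,1,0]]' 40
python3 -m crank '[[0.39,-0.25,0,0,0,0.19,0],[0.78,-0.49,0,0,0,0.38,0],[0.78,-0.49,0,0,0,0.57,0],[0.78,-0.49,0,0,0,0.76,0],[0.78,-0.49,0,0,0,0.95,0],[0.78,-0.49,0,0,0,1,0],[0.78,-0.49,0,0,0,1,0]]'
python3 -m crank '[[0.09,-0.37,0,0,0,0.07,0],[0.18,-0.74,0,0,0,0.14,0],[0.18,-0.74,0,0,0,0.14,0],[0.18,-0.74,0,0,0,0.14,0]]'
python3 -m crank '[[-0.16,-0.37,0.3,0,0,0,0],[-0.32,-0.74,0.6,0,0,0,0],[-0.32,-0.75,0.7,0,0,0,0],[-0.32,-0.75,0.7,0,0,0,0]]'
python3 -c "
from h import *
plan(600,-338,340,-71)
s=status.sense();print(s['joints'],s['force'])"
```

```text
time_s: 0.8
eef_pos: [313.9, -474.3, 404.3]
ee_rot: [-0.0, 0.985, -0.171, -0.0]
force: [-1.1, 0.2, -0.0]
grip_width: 1.003
grip_force: 0.0
time_s: 1.5
eef_pos: [403.9, -454.5, 404.4]
ee_rot: [-0.0, 0.845, -0.534, -0.0]
force: [0.3, 0.3, -0.3]
grip_width: 0.999
grip_force: 0.0
time_s: 1.9
eef_pos: [478.9, -438.9, 404.1]
ee_rot: [-0.0, 0.815, -0.579, -0.0]
force: [-0.7, 0.7, -0.4]
grip_width: 1.003
grip_force: 0.0
time_s: 2.3
eef_pos: [538.5, -384.4, 333.1]
ee_rot: [-0.0, 0.815, -0.58, -0.002]
force: [-1.3, 0.6, 0.4]
grip_width: 1.0
grip_force: 0.0
t 2.3 at [ 538.5 -384.4  333.1] shift/100 [-0.237 -0.733 -0.07 ] turn/45 [0.002 0.004 0.003]
[-7.96589214e-01  6.73507239e-01  1.12941171e+00 -4.09225163e-04
  1.34202548e+00  2.01146436e+00] [-1.32704439  0.55815849  0.40070034]
```

```bash
python3 -m crank '[[-0.12,-0.37,0,0,0,0,0],[-0.24,-0.73,0,0,0,0,0],[-0.24,-0.73,0,0,0,0,0],[-0.24,-0.73,0,0,0,0,0]]'
python3 - <<'E'
from h import *
ci=camera_info("wrist");im,d=capture("wrist");im=im[:,:,::-1].copy()
M=np.array(ci["camera_from_world"]);print("cam",-M[:3,:3].T@M[:3,3], M[2,:3],ci["K"])
cv2.imwrite("pics/w1.png",im);np.save("w1.npy",d);import pickle;pickle.dump(ci,open("w1.pkl","wb"))
E
```

```text
time_s: 2.7
eef_pos: [599.5, -338.9, 335.9]
ee_rot: [0.0, 0.814, -0.581, 0.001]
force: [-0.5, -1.3, 0.2]
grip_width: 0.997
grip_force: 0.0
cam [ 624.59940762 -409.37870301  305.48841473] [ 0.09326757 -0.27337526  0.95737512] [[319.53803271   0.         279.66843263]
 [  0.         319.53803271 212.2395734 ]
 [  0.           0.           1.        ]]
```

View pics/w1.png

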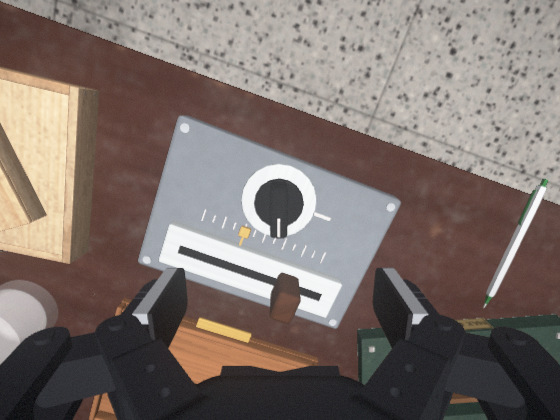

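The wrist view shows the setter screws at (184,128), (391,208), (146,260) and (333,322). The knob's disc is at (278,202) with its white line towards (278,225), the pointer is at (244,233), the slot runs (180,250)–(321,297), and the stop's top is near (288,282).

```bash
python3 - <<'E'
from h import *
import pickle
ci=pickle.load(open("w1.pkl","rb"));im=cv2.imread("pics/w1.png")
S=[ray(ci,u,v,22)[:2] for u,v in [(184,128),(391,208),(146,260),(333,322)]]
print(np.round(S,1));c=np.mean(S,0)
ax=(S[0]-S[1]+S[2]-S[3]);yaw=np.degrees(np.arctan2(ax[1],ax[0]));print("setter",c,yaw)
e=ax/np.linalg.norm(ax);n=np.array([-e[1],e[0]])
loc=lambda p:np.round([(p[:2]-c)@e,(p[:2]-c)@n],1)
for nm,u,v,z in [("knob36",278,202,36),("line",278,218,66),("line end",279,234,66),("ptr",244,233,28),("nose",240,243,28),("slot1",180,250,36),("slot2",321,297,36),("stop top",288,283,76)]:
    p=ray(ci,u,v,z);print(nm,np.round(p,1),loc(p))
print("knob",c-35*n)
# stop: brown mask
hsv=cv2.cvtColor(im,cv2.COLOR_BGR2HSV);sub=im[265:330,260:310]
cv2.imwrite("pics/w1c.png",np.hstack([cv2.resize(im[265:335,255:315],None,fx=6,fy=6,interpolation=3),cv2.resize(im[180:250,240:300],None,fx=6,fy=6,interpolation=3)]))
E
```

```text
[[ 699.2 -373.1]
 [ 501.2 -365.7]
 [ 703.9 -240.4]
 [ 506.3 -234.3]]
setter [ 602.65957254 -303.39344837] -1.9570604349678526
knob36 [ 602.8 -340.8   36. ] [  1.4 -37.4]
line [ 601.  -336.1   66. ] [ -0.6 -32.7]
line end [ 595.9 -323.6   66. ] [ -6.1 -20.5]
ptr [ 622.2 -300.4   28. ] [19.5  3.6]
nose [ 622.8 -289.7   28. ] [19.7 14.4]
slot1 [ 672.7 -268.7   36. ] [68.9 37.1]
slot2 [ 533.4 -265.1   36. ] [-70.6  35.9]
stop top [ 576.6 -289.8   76. ] [-26.5  12.7]
knob [ 601.4643048  -338.37303292]
```

View pics/w1c.png

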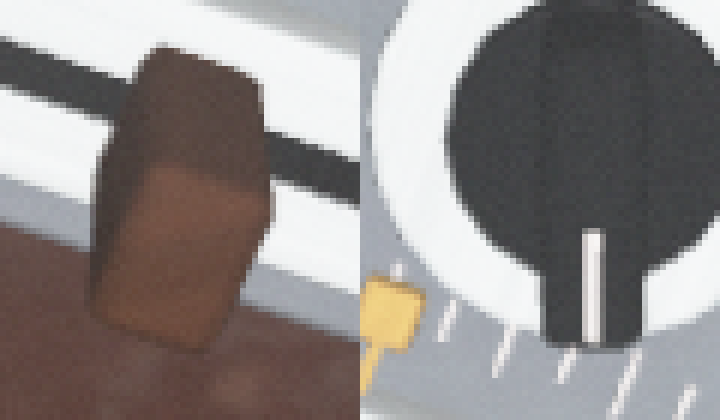

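The close-up shows the stop's top face centred at about (285.5,307.5), since the darker part above it is its side. The white line runs (278.7,218.5)–(278.7,237).

```bash
python3 - <<'E'
from h import *
import pickle
ci=pickle.load(open("w1.pkl","rb"))
c=np.array([602.66,-303.39]);a=np.radians(-1.96);e=np.array([np.cos(a),np.sin(a)]);n=np.array([-e[1],e[0]])
loc=lambda p:np.round([(p[:2]-c)@e,(p[:2]-c)@n],1)
q=[]
for nm,u,v,z in [("l1",278.7,218.5,66),("l2",278.7,237,66),("stop",285.5,307.5,76)]:
    p=ray(ci,u,v,z);q.append(p);print(nm,np.round(p,1),loc(p))
d=q[1]-q[0];print(np.degrees(np.arctan2(d[1],d[0])))
plan(601.5,-338.4,216,-70)
E
```

```text
l1 [ 600.3 -335.9   66. ] [ -1.2 -32.5]
l2 [ 595.3 -321.1   66. ] [ -6.8 -18. ]
stop [ 571.  -267.9   76. ] [-32.8  34.4]
108.92803195798702
t 2.75 at [ 599.1 -339.4  335.8] shift/100 [-0.003 -0.025  1.198] turn/45 [-0.    -0.002 -0.023]
```

```bash
python3 -m crank '[[0.01,-0.02,0.4,0,0,0,0],[0.015,-0.02,0.8,0,0,0,0],[0.015,-0.02,1,0,0,0,0],[0.015,-0.02,1,0,0,0,0]]'
python3 -m crank '[[0,0,0.1,0,0,0,0],[0,0,0.2,0,0,0,0],[0,0,0.2,0,0,0,0.5],[0,0,0.2,0,0,0,1],[0,0,0.2,0,0,0,1],[0,0,0.2,0,0,0,1],[0,0,0.2,0,0,0,1],[0,0,0.2,0,0,0,1],[0,0,0.2,0,0,0,1],[0,0,0.2,0,0,0,1]]' 40
python3 -m crank '[[0,0,0,0,0,-0.15,1],[0,0,0,0,0,-0.3,1],[0,0,0,0,0,-0.45,1],[0,0,0,0,0,-0.6,1],[0,0,0,0,0,-0.75,1],[0,0,0,0,0,-0.9,1],[0,0,0,0,0,-1,1],[0,0,0,0,0,-1,1]]'
python3 -c "
from rig import status;s=status.sense();print(s['wrist_torque'],s['eef_pos'])"
```

```text
time_s: 3.15
eef_pos: [600.9, -340.0, 232.0]
ee_rot: [-0.0, 0.814, -0.581, -0.003]
force: [0.1, 0.2, 0.8]
grip_width: 0.996
grip_force: 0.0
time_s: 4.15
eef_pos: [601.8, -339.3, 215.4]
ee_rot: [0.001, 0.814, -0.581, -0.001]
force: [-9.6, -0.6, 6.0]
grip_width: 0.151
grip_force: 42.6
time_s: 4.95
eef_pos: [601.9, -339.0, 215.4]
ee_rot: [0.0, 0.975, -0.224, -0.001]
force: [-8.4, 1.4, 6.8]
grip_width: 0.158
grip_force: 42.6
[0.20302827 1.30793796 0.06781905] [ 601.91562501 -339.02231072  215.40965249]
```

```bash
python3 -m crank '[[0,0,0,0,0,-0.15,1],[0,0,0,0,0,-0.3,1],[0,0,0,0,0,-0.42,1],[0,0,0,0,0,-0.5,1],[0,0,0,0,0,-0.56,1],[0,0,0,0,0,-0.6,1],[0,0,0,0,0,-0.6,1]]'
python3 -c "
from rig import status;s=status.sense();print(s['wrist_torque'],s['eef_pos'],s['ee_rot'])"
```

```text
time_s: 5.65
eef_pos: [601.8, -339.1, 215.4]
ee_rot: [-0.001, 1.0, 0.008, -0.001]
force: [-8.1, 1.7, 6.1]
grip_width: 0.159
grip_force: 57.4
[ 0.41594718  1.45223931 -1.51952426] [ 601.82041324 -339.06137077  215.43488071] [-6.51285066e-04  9.99969727e-01  7.66695408e-03 -1.15694339e-03]
```

```bash
python3 -m crank '[[0,0,0,0,0,0.06,1],[0,0,0,0,0,0.06,0.3],[0,0,0,0,0,0.06,0.3],[0,0,0,0,0,0.06,0.3],[0,0,0,0,0,0.06,0.3],[0,0,-0.3,0,0,0.06,0.3],[0,0,-0.6,0,0,0.06,0.3],[0,0,-0.65,0,0,0.06,0.3]]'
python3 -m crank '[[-0.17,-0.36,0,0,0,0,0.3],[-0.33,-0.72,0,0,0,0,0.3],[-0.33,-0.72,0,0,0,0,0.3]]'
python3 - <<'E'
from h import *
im,d=capture("top");im=im[:,:,::-1].copy();ci=camera_info("top")
cv2.imwrite("pics/set2.png",ortho("",im,ci,500,700,-400,-200,66,3))
plan(571.1,-266.3,216,-1.96)
E
```

```text
time_s: 6.45
eef_pos: [603.0, -338.9, 283.9]
ee_rot: [0.002, 1.0, -0.014, 0.003]
force: [0.4, -0.8, 0.6]
grip_width: 0.7
grip_force: 0.0
time_s: 6.75
eef_pos: [570.6, -262.0, 278.8]
ee_rot: [-0.001, 1.0, -0.013, -0.002]
force: [-0.9, -0.2, -0.8]
grip_width: 0.7
grip_force: 0.0
t 6.8 at [ 571.4 -264.   279.4] shift/100 [-0.001  0.024  0.634] turn/45 [-0.001  0.001  0.009]
```

```bash
python3 -m crank '[[0,0.02,0.3,0,0,0,0.3],[0,0.02,0.5,0,0,0,0.3],[0,0.02,0.63,0,0,0,0.3],[0,0.02,0.63,0,0,0,0.6],[0,0.02,0.63,0,0,0,1],[0,0.02,0.63,0,0,0,1],[0,0.02,0.63,0,0,0,1],[0,0.02,0.63,0,0,0,1],[0,0.02,0.63,0,0,0,1]]' 30
python3 -m crank '[[0.08,0,0,0,0,0,1],[0.16,0,0,0,0,0,1],[0.24,0,0,0,0,0,1],[0.32,0,0,0,0,0,1],[0.4,0,0,0,0,0,1],[0.48,0,0,0,0,0,1],[0.52,0,0,0,0,0,1],[0.52,0,0,0,0,0,1]]'
python3 -m crank '[[0,0,0,0,0,0,0.3],[0,0,0,0,0,0,0.3],[0,0,0,0,0,0,0.3],[0,0,-0.4,0,0,0,0.3],[0,0,-0.8,0,0,0,0.3],[0,0,-1,0,0,0,0.3],[-0.4,0,-1,0,0,0,0.3],[-0.8,0,-1,0,0,0,0.3],[-0.8,0,-1,0,0,0,0.3]]'
python3 - <<'E'
from h import *
import pickle
ci=camera_info("wrist");im,d=capture("wrist");im=im[:,:,::-1].copy()
cv2.imwrite("pics/w2.png",im);pickle.dump(ci,open("w2.pkl","wb"))
plan(618,-90,300,6.4)
E
```

```text
time_s: 7.7
eef_pos: [572.0, -266.5, 217.7]
ee_rot: [-0.001, 1.0, -0.015, 0.0]
force: [-0.3, 9.4, 1.9]
grip_width: 0.321
grip_force: 33.4
time_s: 8.5
eef_pos: [624.4, -268.2, 217.8]
ee_rot: [-0.001, 1.0, -0.014, 0.001]
force: [1.8, 7.5, -1.5]
grip_width: 0.32
grip_force: 33.2
time_s: 9.4
eef_pos: [540.2, -266.7, 316.3]
ee_rot: [-0.001, 1.0, -0.016, -0.002]
force: [0.3, -0.9, 0.0]
grip_width: 0.7
grip_force: 0.0
t 9.45 at [ 542.1 -267.1  317.3] shift/100 [ 0.703 -1.794  0.172] turn/45 [-0.     0.001 -0.182]
```

View pics/w2.png

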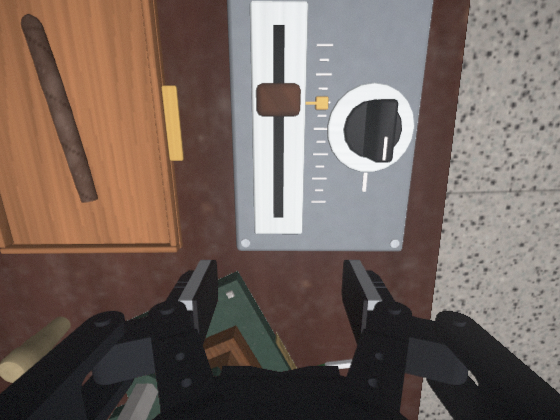

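The stop's block is at (256–300, 84–116), the pointer's nose is on row 103, and the white line is at (385,138–160), pointing at the mark at (365,181). Now checking these in numbers.

```bash
python3 - <<'E'
from h import *
import pickle
ci=pickle.load(open("w2.pkl","rb"));im=cv2.imread("pics/w2.png")
M=np.array(ci["camera_from_world"]);print("cam",-M[:3,:3].T@M[:3,3])
P=lambda u,v,z:np.round(ray(ci,u,v,z),1)
print("ptr",P(322,103,28),"nose",P(308,103,28),"block row84/116 at 76:",P(278,84,76),P(278,116,76),P(278,116,36),P(278,84,36))
print("line",P(386,138,66),P(384.5,160,66),"screws",P(245,243,22),P(395,244,22),"slot",P(279,25,36),P(278,217,36))
cv2.imwrite("pics/w2c.png",np.hstack([cv2.resize(im[70:130,250:330],None,fx=5,fy=5,interpolation=3),cv2.resize(im[90:195,345:415],(200,300),interpolation=3)]))
E
```

```text
cam [ 615.11333062 -269.2086221   285.49002272]
ptr [ 622.  -301.3   28. ] nose [ 622.4 -290.6   28. ] block row84/116 at 76: [ 632.6 -268.4   76. ] [ 613.9 -267.8   76. ] [ 613.7 -267.5   36. ] [ 635.9 -268.3   36. ]
line [ 597.4 -339.6   66. ] [ 582.7 -339.5   66. ] screws [ 506.4 -234.5   22. ] [ 501.3 -367.8   22. ] slot [ 673.9 -270.2   36. ] [ 534.3 -264.8   36. ]
```

View pics/w2c.png

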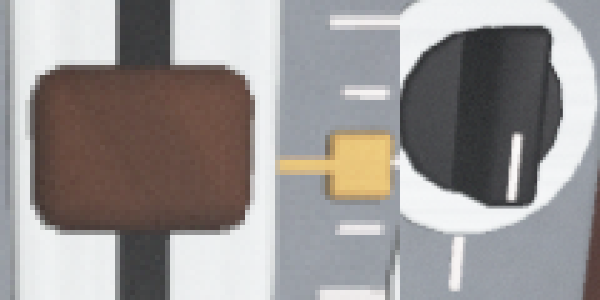

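The stop is level with the pointer to within 0.5 mm, and the knob is within about 2° of zero. Next is slim_3.

```bash
python3 -m crank '[[0.2,-0.45,0,0,0,-0.09,0.5],[0.35,-0.9,0,0,0,-0.18,0.5],[0.35,-0.9,0,0,0,-0.18,0.5],[0.35,-0.9,0,0,0,-0.18,0.5]]'
python3 - <<'E'
from h import *
import pickle
ci=pickle.load(open("w2.pkl","rb"))
a=ray(ci,30,18,13.5);b=ray(ci,90,200,13.5);print((a+b)/2,np.linalg.norm(a-b),np.degrees(np.arctan2(*(a-b)[1::-1])))
plan(618.5,-90.3,280,6.4)
E
```

```text
time_s: 9.85
eef_pos: [582.2, -177.3, 317.1]
ee_rot: [0.0, 0.998, 0.057, 0.001]
force: [0.5, 0.0, 0.0]
grip_width: 0.498
grip_force: 0.0
[618.96131919 -91.4773224   13.5       ] 142.81487345537187 6.383067152191439
t 9.85 at [ 582.2 -177.3  317.1] shift/100 [ 0.459 -0.824  0.37 ] turn/45 [ 0.001 -0.001  0.002]
```

```bash
python3 -m crank '[[0.23,-0.41,0.1,0,0,0,0.5],[0.46,-0.82,0.37,0,0,0,0.5],[0.46,-0.82,0.37,0,0,0,0.5],[0.46,-0.82,0.37,0,0,0,0.5]]'
python3 -m crank '[[0,0,0.4,0,0,0,0.5],[0,0,0.7,0,0,0,0.5],[0,0,0.9,0,0,0,0.5],[0,0,0.98,0,0,0,0.5],[0,0,0.98,0,0,0,1],[0,0,0.98,0,0,0,1],[0,0,0.98,0,0,0,1],[0,0,0.98,0,0,0,1],[0,0,0.98,0,0,0,1]]' 40
python3 -m crank '[[0,0,-0.15,0,0,0,1],[0,0,-0.4,0,0,0,1],[0,0,-0.8,0,0,0,1],[0,0,-1,0,0,0,1],[0,0,-1,0,0,0,1]]'
python3 -c "
from h import *
plan(605,125,282,86)"
```

```text
time_s: 10.25
eef_pos: [618.2, -91.6, 279.2]
ee_rot: [0.0, 0.998, 0.056, -0.0]
force: [1.4, -0.1, -0.5]
grip_width: 0.5
grip_force: 0.0
time_s: 11.15
eef_pos: [618.2, -91.8, 183.3]
ee_rot: [0.001, 0.998, 0.056, 0.001]
force: [-1.4, -2.4, 7.1]
grip_width: 0.164
grip_force: 42.6
time_s: 11.65
eef_pos: [618.2, -91.3, 286.1]
ee_rot: [0.001, 0.998, 0.056, 0.003]
force: [0.2, -0.7, -1.2]
grip_width: 0.165
grip_force: 41.8
t 11.65 at [618.2 -91.3 286.1] shift/100 [ 0.111 -2.164  0.036] turn/45 [ 0.008 -0.004 -1.768]
```

```bash
python3 -m crank '[[0.02,-0.25,0,0,0,-0.18,1],[0.03,-0.5,0,0,0,-0.36,1],[0.05,-0.75,0,0,0,-0.54,1],[0.05,-1,0,0,0,-0.72,1],[0.05,-1,0,0,0,-0.88,1],[0.05,-1,0,0,0,-0.88,1]]'
python3 -c "
from h import *
plan(605,125,282,86)"
```

```text
time_s: 12.25
eef_pos: [611.4, 9.3, 281.3]
ee_rot: [-0.0, 0.92, 0.392, -0.0]
force: [-0.7, -0.6, 0.6]
grip_width: 0.168
grip_force: 41.8
t 12.25 at [611.4   9.3 281.3] shift/100 [ 0.79  -0.848 -0.007] turn/45 [-0.002  0.    -0.886]
```

```bash
python3 -m crank '[[0.2,-0.2,0,0,0,-0.18,1],[0.4,-0.4,0,0,0,-0.36,1],[0.6,-0.6,0,0,0,-0.54,1],[0.79,-0.85,0,0,0,-0.72,1],[0.79,-0.85,0,0,0,-0.88,1],[0.79,-0.85,0,0,0,-0.88,1]]'
python3 -m crank '[[0,0,0.4,0,0,0,1],[0,0,0.7,0,0,0,1],[0,0,0.85,0,0,0,1],[0,0,0.94,0,0,0,1],[0,0,0.94,0,0,0,1],[0,0,0.94,0,0,0,0.6],[0,0,0.94,0,0,0,0.6],[0,0,0.94,0,0,0,0.6],[0,0,0.6,0,0,0,0.6],[0,0,0.2,0,0,0,0.6],[0,0,0,0,0,0,0.6]]'
python3 -m crank '[[-0.3,0,-0.1,0,0,0,0.5],[-0.7,0,-0.1,0,0,0,0.5],[-1,0,-0.1,0,0,0,0.5],[-1,0,-0.1,0,0,0,0.5]]'
python3 - <<'E'
from h import *
im,d=capture("top");im=im[:,:,::-1].copy();ci=camera_info("top")
o=ortho("",im,ci,380,700,20,380,17,2);cv2.imwrite("pics/c3.png",o[:600])
m=np.zeros(o.shape[:2],np.uint8);m[60:560,30:690]=1
for r in dark(o,700,380,2,100,500,m): print(np.round(r,1))
s=status.sense();print(s['time_s'],s['joints'],s['eef_pos'])
E
```

```text
time_s: 12.85
eef_pos: [605.2, 124.7, 281.4]
ee_rot: [-0.0, 0.734, 0.679, -0.0]
force: [-0.5, -0.8, -1.1]
grip_width: 0.171
grip_force: 41.8
time_s: 13.95
eef_pos: [605.6, 124.5, 285.7]
ee_rot: [0.002, 0.734, 0.679, 0.002]
force: [0.1, -0.7, -0.4]
grip_width: 0.399
grip_force: 0.0
time_s: 14.35
eef_pos: [597.6, 21.6, 292.4]
ee_rot: [0.001, 0.735, 0.678, 0.0]
force: [-0.7, 1.1, 0.1]
grip_width: 0.5
grip_force: 0.0
[440.1 293.8 124.4  16.   97.2]
[485.9 288.3 123.   17.7  93.1]
[528.3 289.1 125.9  16.4  79. ]
[513.4 165.7 176.8  68.8 162.1]
[607.7 167.9  56.4  12.9  86.9]
14.4 [-1.56663855e-01  5.74192224e-01  1.41067822e+00  1.29044549e-05
  1.15592879e+00 -7.73804455e-02] [597.63300503  23.34185967 292.27900317]
```

View pics/c3.png

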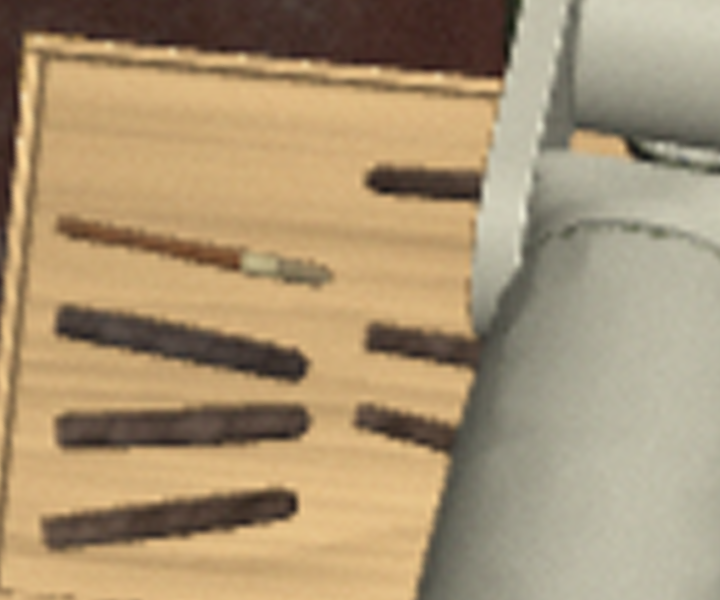

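slim_3 is in the crate at about (608,125), near (425,182) in the plan. The robustos haven't moved, so I'll fetch robusto A at (440,294), direction 97°.

```bash
python3 -m crank '[[0.43,-0.3,0,0,0,0,0.5],[0.86,-0.6,0,0,0,0,0.5],[0.86,-0.6,0,0,0,0,0.5]]'
python3 -m crank '[[0.43,-0.3,0,0,0,0,0.5],[0.86,-0.6,0,0,0,0,0.5],[0.86,-0.6,0,0,0,0,0.5]]'
python3 -m crank '[[0.4,-0.3,0,0,0,-0.13,0.5],[0.8,-0.55,0,0,0,-0.26,0.5],[0.8,-0.55,0,0,0,-0.26,0.5],[0.8,-0.55,0,0,0,-0.26,0.5]]'
python3 -c "
from h import *
plan(440.1,294,186,97)"
```

```text
time_s: 14.7
eef_pos: [542.0, 119.6, 292.0]
ee_rot: [-0.001, 0.732, 0.681, -0.0]
force: [0.2, -0.5, 0.3]
grip_width: 0.494
grip_force: 0.0
time_s: 15.0
eef_pos: [488.7, 209.5, 292.0]
ee_rot: [-0.0, 0.732, 0.681, 0.0]
force: [0.4, 0.3, 0.4]
grip_width: 0.498
grip_force: 0.0
time_s: 15.4
eef_pos: [442.4, 290.0, 291.9]
ee_rot: [0.0, 0.66, 0.751, 0.0]
force: [0.2, -1.0, 0.1]
grip_width: 0.5
grip_force: 0.0
t 15.4 at [442.4 290.  291.9] shift/100 [ 0.042 -0.018  1.059] turn/45 [0.001 0.    0.009]
```

```bash
python3 -m crank '[[0.02,-0.01,0.3,0,0,0,0.62],[0.04,-0.02,0.6,0,0,0,0.62],[0.04,-0.02,0.85,0,0,0,0.62],[0.04,-0.02,0.85,0,0,0,0.62]]'
python3 -m crank '[[0,0,0.12,0,0,0,0.62],[0,0,0.21,0,0,0,0.62],[0,0,0.21,0,0,0,1],[0,0,0.21,0,0,0,1],[0,0,0.21,0,0,0,1],[0,0,0.21,0,0,0,1],[0,0,0.21,0,0,0,1],[0,0,0,0,0,0,1],[0,0,-0.4,0,0,0,1],[0,0,-0.8,0,0,0,1],[0,0,-0.8,0,0,0,1]]' 60
python3 -c "
from h import *
plan(611,-93,262,89)"
```

```text
time_s: 15.8
eef_pos: [440.1, 291.8, 204.1]
ee_rot: [-0.001, 0.661, 0.75, -0.002]
force: [-0.5, -0.4, 0.7]
grip_width: 0.38
grip_force: 0.0
time_s: 16.9
eef_pos: [440.7, 293.5, 291.7]
ee_rot: [0.002, 0.66, 0.751, 0.004]
force: [0.3, 0.2, -0.7]
grip_width: 0.194
grip_force: 62.2
t 16.9 at [440.7 293.5 291.7] shift/100 [-4.051  1.193  0.299] turn/45 [ 0.012 -0.004  0.185]
```

```bash
python3 -m crank '[[-0.4,0.12,0,0,0,0,1],[-0.8,0.24,0,0,0,0,1],[-0.8,0.24,0,0,0,0,1]]'
python3 -m crank '[[-0.4,0.12,0,0,0,0,1],[-0.8,0.24,0,0,0,0,1],[-0.8,0.24,0,0,0,0,1]]'
python3 -m crank '[[-0.4,0.12,0,0,0,0,1],[-0.8,0.24,0,0,0,0,1],[-0.8,0.24,0,0,0,0,1]]'
python3 -m crank '[[-0.4,0.12,0,0,0,0.09,1],[-0.8,0.24,0,0,0,0.18,1],[-0.8,0.24,0,0,0,0.18,1],[-0.8,0.24,0,0,0,0.18,1]]'
python3 - <<'E'
from h import *
import pickle
ci=camera_info("wrist");im,d=capture("wrist");im=im[:,:,::-1].copy()
cv2.imwrite("pics/w4.png",im);pickle.dump(ci,open("w4.pkl","wb"))
plan(661,-94,262,89)
E
```

```text
time_s: 17.2
eef_pos: [475.4, 213.6, 286.2]
ee_rot: [0.0, 0.662, 0.749, -0.0]
force: [-0.7, 1.3, -0.3]
grip_width: 0.195
grip_force: 62.2
time_s: 17.5
eef_pos: [509.3, 137.5, 286.2]
ee_rot: [0.0, 0.662, 0.749, -0.0]
force: [-0.3, 0.2, -0.9]
grip_width: 0.194
grip_force: 62.2
time_s: 17.8
eef_pos: [543.1, 61.4, 286.2]
ee_rot: [0.0, 0.662, 0.75, -0.0]
force: [0.4, 0.9, -0.2]
grip_width: 0.192
grip_force: 62.2
time_s: 18.2
eef_pos: [575.7, -11.5, 286.0]
ee_rot: [-0.001, 0.712, 0.702, -0.0]
force: [0.2, 0.2, -0.1]
grip_width: 0.194
grip_force: 62.2
t 18.25 at [575.5 -10.9 286.2] shift/100 [-0.82   0.865  0.24 ] turn/45 [-0.002 -0.001  0.006]
```

View pics/w4.png

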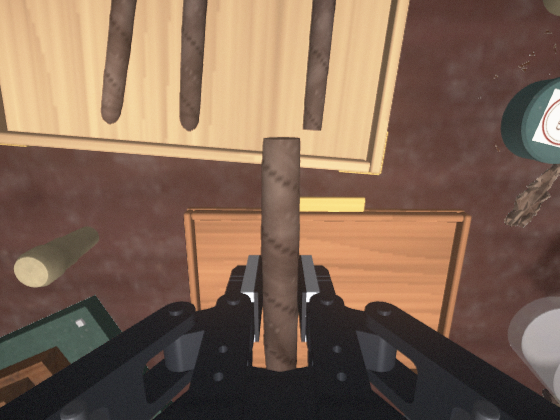

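The held robusto is straight in the grip. The tray's near corners at rim height are (187,212) and (468,215).

```bash
python3 - <<'E'
from h import *
import pickle
ci=pickle.load(open("w4.pkl","rb"))
a=ray(ci,187,212,18)[:2];b=ray(ci,468,215,18)[:2];e=(b-a)/np.linalg.norm(b-a);n=np.array([-e[1],e[0]])
print(a,b,np.linalg.norm(b-a),np.degrees(np.arctan2(e[1],e[0])),"centre",(a+b)/2-81*n)
E
```

```text
[504.39359732  -8.55441344] [722.92678729 -14.11383967] 218.60389369186487 -1.457275072455396 centre [611.60024032 -92.30792848]
```

```bash
python3 -m crank '[[-0.4,0.43,0,0,0,0,1],[-0.82,0.86,0.2,0,0,0,1],[-0.82,0.86,0.24,0,0,0,1],[-0.82,0.86,0.24,0,0,0,1]]'
python3 -c "
from h import *
plan(661,-93.7,183,88.6)"
```

```text
time_s: 18.65
eef_pos: [661.3, -95.4, 260.3]
ee_rot: [-0.001, 0.712, 0.702, -0.001]
force: [-0.5, 0.8, -0.7]
grip_width: 0.193
grip_force: 62.3
t 18.65 at [661.3 -95.4 260.3] shift/100 [ 0.016 -0.002  0.773] turn/45 [-0.003 -0.001  0.014]
```

```bash
python3 -m crank '[[0.01,0,0.35,0,0,0,1],[0.01,0,0.6,0,0,0,1],[0.01,0,0.77,0,0,0,1],[0.01,0,0.77,0,0,0,1],[0.01,0,0.77,0,0,0,0.6],[0.01,0,0.77,0,0,0,0.6],[0.01,0,0.77,0,0,0,0.6],[0.01,0,0.4,0,0,0,0.6],[0.01,0,0,0,0,0,0.6],[0.01,0,-0.2,0,0,0,0.6]]'
python3 -m crank '[[0.4,-0.18,0,0,0,0,0.6],[0.8,-0.36,0,0,0,0,0.6],[0.8,-0.36,0,0,0,0,0.6]]'
python3 -m crank '[[0.4,-0.18,0,0,0,0,0.6],[0.8,-0.36,0,0,0,0,0.6],[0.8,-0.36,0,0,0,0,0.6]]'
python3 -m crank '[[0.4,-0.18,0,0,0,0,0.6],[0.8,-0.36,0,0,0,0,0.6],[0.8,-0.36,0,0,0,0,0.6]]'
python3 - <<'E'
from h import *
import pickle
ci=camera_info("wrist");im,d=capture("wrist");im=im[:,:,::-1].copy()
cv2.imwrite("pics/w5.png",im);pickle.dump(ci,open("w5.pkl","wb"))
o=ortho("",im,ci,450,700,150,380,17,2)
for r in dark(o,700,380,2,100,500): print(np.round(r,1))
plan(486,288.3,262,93)
E
```

```text
time_s: 19.65
eef_pos: [661.1, -94.3, 287.3]
ee_rot: [0.003, 0.712, 0.702, 0.001]
force: [0.2, -0.5, -0.4]
grip_width: 0.399
grip_force: 0.0
time_s: 19.95
eef_pos: [624.4, -9.7, 283.7]
ee_rot: [-0.0, 0.711, 0.704, 0.0]
force: [-0.3, -1.4, -1.1]
grip_width: 0.402
grip_force: 0.0
time_s: 20.25
eef_pos: [589.6, 70.2, 283.4]
ee_rot: [-0.0, 0.711, 0.704, 0.0]
force: [0.5, -0.5, 0.3]
grip_width: 0.401
grip_force: 0.0
time_s: 20.55
eef_pos: [554.8, 150.2, 283.3]
ee_rot: [-0.0, 0.711, 0.704, 0.0]
force: [0.8, -1.0, -0.2]
grip_width: 0.401
grip_force: 0.0
[487.2 175.7  55.5  14.2  75.3]
[529.3 173.4  48.7  14.2  80.5]
[609.6 173.5  47.2  14.4  85.6]
[575.2 265.2 249.5 229.5   0. ]
t 20.6 at [555.8 148.3 283.3] shift/100 [ 1.392 -0.714  0.213] turn/45 [ 0.001  0.    -0.081]
```

View pics/w5.png

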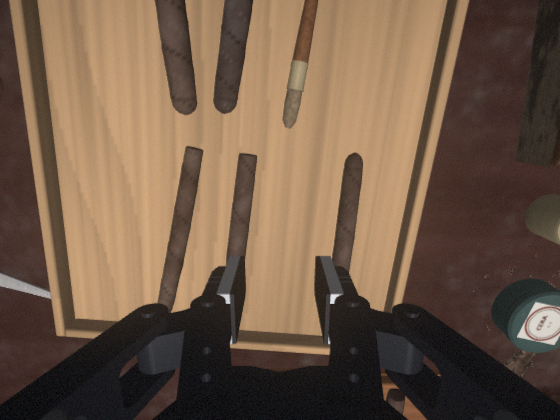

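The wrist view shows all three slims in the crate. The near ends of the two remaining robustos are at (184,105) and (226,105).

```bash
python3 -m crank '[[0.35,-0.18,0,0,0,0,0.6],[0.7,-0.36,0,0,0,0,0.6],[0.7,-0.36,0,0,0,0,0.6]]'
python3 - <<'E'
from h import *
import pickle
ci=pickle.load(open("w5.pkl","rb"));print("ends",ray(ci,184,105,17),ray(ci,226,105,17))
im,d=capture("top");im=im[:,:,::-1].copy();ci=camera_info("top")
o=ortho("",im,ci,380,700,20,380,17,2)
m=np.zeros(o.shape[:2],np.uint8);m[60:560,30:690]=1
for r in dark(o,700,380,2,100,500,m): print(np.round(r,1))
plan(486,288.3,202,93)
E
```

```text
time_s: 20.9
eef_pos: [520.3, 219.4, 283.1]
ee_rot: [-0.0, 0.711, 0.703, 0.0]
force: [1.0, -0.2, -0.1]
grip_width: 0.401
grip_force: 0.0
ends [489.75455577 231.6371232   17.        ] [519.1408213  231.32370626  17.        ]
[474.8 135.8 119.7  12.4  74.3]
[519.9 125.2 142.1  13.2  81.3]
[604.4 124.4 143.7  12.5  85.7]
[594.8 211.8 105.4  20.7  12.3]
[662.5 112.8 154.5  15.   90. ]
t 20.95 at [521.2 218.  283.1] shift/100 [ 0.699 -0.362  0.811] turn/45 [ 0.001  0.    -0.082]
```

```bash
python3 -m crank '[[0.35,-0.18,0.2,0,0,-0.04,0.62],[0.7,-0.36,0.5,0,0,-0.08,0.62],[0.7,-0.36,0.8,0,0,-0.08,0.62],[0.7,-0.36,0.8,0,0,-0.08,0.62],[0.7,-0.36,0.8,0,0,-0.08,0.62]]'
python3 -c "
from h import *
plan(486,288.3,183.5,93)"
```

```text
time_s: 21.45
eef_pos: [487.4, 286.9, 203.4]
ee_rot: [0.0, 0.69, 0.724, 0.0]
force: [0.8, 0.7, -0.1]
grip_width: 0.382
grip_force: 0.0
t 21.45 at [487.4 286.9 203.4] shift/100 [ 0.014 -0.014  0.199] turn/45 [ 0.001  0.    -0.007]
```

```bash
python3 -m crank '[[0,0,0.1,0,0,0,0.62],[0,0,0.18,0,0,0,0.62],[0,0,0.18,0,0,0,1],[0,0,0.18,0,0,0,1],[0,0,0.18,0,0,0,1],[0,0,0.18,0,0,0,1],[0,0,0.18,0,0,0,1],[0,0,0,0,0,0,1],[0,0,-0.4,0,0,0,1],[0,0,-0.8,0,0,0,1],[0,0,-0.8,0,0,0,1]]' 60
python3 -c "
from h import *
plan(611.5,-92.5,262,88.6)"
```

```text
time_s: 22.55
eef_pos: [486.8, 288.6, 288.0]
ee_rot: [0.002, 0.689, 0.724, 0.004]
force: [-1.4, -0.2, 0.0]
grip_width: 0.211
grip_force: 61.7
t 22.55 at [486.8 288.6 288. ] shift/100 [-3.868  1.055  0.26 ] turn/45 [ 0.012 -0.004  0.094]
```

```bash
python3 -m crank '[[-0.4,0.11,0,0,0,0.04,1],[-0.8,0.22,0,0,0,0.09,1],[-0.8,0.22,0,0,0,0.09,1]]'
python3 -m crank '[[-0.4,0.13,0,0,0,0,1],[-0.8,0.27,0,0,0,0,1],[-0.8,0.27,0,0,0,0,1]]'
python3 -m crank '[[-0.4,0.13,0,0,0,0,1],[-0.8,0.27,0,0,0,0,1],[-0.8,0.27,0,0,0,0,1]]'
python3 -m crank '[[-0.4,0.13,0,0,0,0,1],[-0.8,0.27,0,0,0,0,1],[-0.8,0.27,0,0,0,0,1]]'
python3 -c "
from h import *
plan(611.5,-92.5,243,88.6)"
```

```text
time_s: 22.85
eef_pos: [513.1, 205.9, 282.3]
ee_rot: [0.0, 0.716, 0.698, -0.0]
force: [0.9, 0.6, 0.2]
grip_width: 0.213
grip_force: 61.7
time_s: 23.15
eef_pos: [538.3, 125.5, 282.3]
ee_rot: [0.0, 0.716, 0.698, -0.0]
force: [-0.2, 0.5, 0.5]
grip_width: 0.207
grip_force: 61.7
time_s: 23.45
eef_pos: [563.4, 45.2, 282.3]
ee_rot: [0.0, 0.716, 0.698, -0.0]
force: [0.3, -0.0, 0.3]
grip_width: 0.208
grip_force: 61.7
time_s: 23.75
eef_pos: [588.5, -35.1, 282.3]
ee_rot: [0.0, 0.716, 0.698, -0.0]
force: [-0.6, 1.2, -0.8]
grip_width: 0.207
grip_force: 61.7
t 23.75 at [588.5 -35.1 282.3] shift/100 [-0.568  0.244  0.393] turn/45 [ 0.001  0.001 -0.   ]
```

```bash
python3 -m crank '[[-0.3,0.12,0,0,0,0,1],[-0.57,0.24,0.2,0,0,0,1],[-0.57,0.24,0.39,0,0,0,1],[-0.57,0.24,0.39,0,0,0,1],[-0.57,0.24,0.39,0,0,0,1]]'
python3 -c "
from h import *
plan(611.5,-92.5,182.5,88.6)"
```

```text
time_s: 24.25
eef_pos: [610.5, -88.4, 243.9]
ee_rot: [-0.0, 0.714, 0.7, -0.0]
force: [0.6, 0.2, 0.1]
grip_width: 0.206
grip_force: 61.7
t 24.25 at [610.5 -88.4 243.9] shift/100 [-0.041  0.011  0.614] turn/45 [-0.001 -0.001  0.005]
```

```bash
python3 -m crank '[[-0.02,0,0.3,0,0,0,1],[-0.02,0,0.5,0,0,0,1],[-0.02,0,0.61,0,0,0,1],[-0.02,0,0.61,0,0,0,1],[-0.02,0,0.61,0,0,0,0.6],[-0.02,0,0.61,0,0,0,0.6],[-0.02,0,0.61,0,0,0,0.6],[-0.02,0,0.3,0,0,0,0.6],[-0.02,0,0,0,0,0,0.6],[-0.02,0,-0.4,0,0,0,0.6]]'
python3 -m crank '[[0.4,-0.09,0,0,0,0,0.6],[0.8,-0.18,0,0,0,0,0.6],[0.8,-0.18,0,0,0,0,0.6]]'
python3 -m crank '[[0.4,-0.09,0,0,0,0,0.6],[0.8,-0.18,0,0,0,0,0.6],[0.8,-0.18,0,0,0,0,0.6]]'
python3 -m crank '[[0.4,-0.09,0,0,0,0,0.6],[0.8,-0.18,0,0,0,0,0.6],[0.8,-0.18,0,0,0,0,0.6]]'
python3 - <<'E'
from h import *
import pickle
ci=camera_info("wrist");im,d=capture("wrist");im=im[:,:,::-1].copy()
cv2.imwrite("pics/w6.png",im);pickle.dump(ci,open("w6.pkl","wb"))
plan(528.4,289,202,79)
im,d=capture("top");im=im[:,:,::-1].copy();ci=camera_info("top")
o=ortho("",im,ci,480,740,-220,30,15,2);m=np.zeros(o.shape[:2],np.uint8);m[70:-70,80:-80]=1
for r in dark(o,740,30,2,90,500,m): print(np.round(r,1))
E
```

```text
time_s: 25.25
eef_pos: [610.1, -91.8, 284.3]
ee_rot: [-0.001, 0.715, 0.699, -0.0]
force: [0.3, 0.9, -0.2]
grip_width: 0.396
grip_force: 0.0
time_s: 25.55
eef_pos: [593.3, -7.6, 284.5]
ee_rot: [-0.0, 0.713, 0.701, 0.0]
force: [0.5, -0.7, 0.1]
grip_width: 0.404
grip_force: 0.0
time_s: 25.85
eef_pos: [577.0, 72.3, 284.1]
ee_rot: [-0.0, 0.713, 0.701, 0.0]
force: [-0.1, 0.2, 0.7]
grip_width: 0.403
grip_force: 0.0
time_s: 26.15
eef_pos: [560.9, 152.2, 284.1]
ee_rot: [-0.0, 0.713, 0.701, 0.0]
force: [0.8, -0.5, -0.1]
grip_width: 0.401
grip_force: 0.0
t 26.2 at [561.5 150.4 284. ] shift/100 [ 1.38  -0.357  0.82 ] turn/45 [0.001 0.    0.22 ]
[610.2 -90.7 121.5  16.2  90.5]
[ 660.8 -101.2  102.5   15.5   90. ]
```

View pics/w6.png

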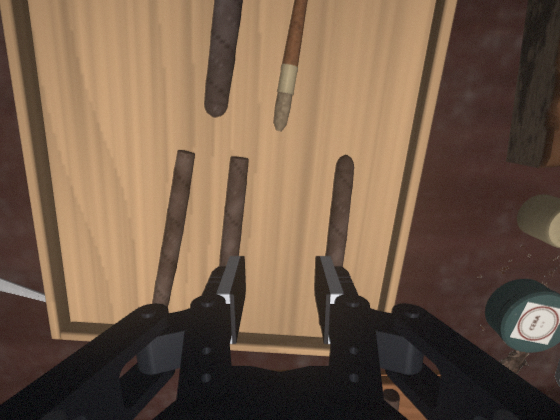

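Only the third robusto is left, its near end at (215,108), and the brush and slims are undisturbed. The top view has the two placed robustos parallel in the tray at x = 610 and 661.

```bash
python3 -m crank '[[0.4,-0.1,0,0,0,0.1,0.62],[0.8,-0.2,0,0,0,0.22,0.62],[0.8,-0.2,0,0,0,0.22,0.62],[0.8,-0.2,0,0,0,0.22,0.62]]'
python3 - <<'E'
from h import *
import pickle
ci=pickle.load(open("w6.pkl","rb"));print("end",ray(ci,216,115,17))
ci=camera_info("wrist");im,d=capture("wrist");im=im[:,:,::-1].copy()
o=ortho("",im,ci,490,560,200,360,17,2)
for r in dark(o,560,360,2,90,500): print(np.round(r,1))
plan(528.4,289,202,79)
E
```

```text
time_s: 26.65
eef_pos: [543.8, 228.9, 283.7]
ee_rot: [0.0, 0.772, 0.635, 0.0]
force: [0.2, -0.0, -0.2]
grip_width: 0.378
grip_force: 0.0
end [518.20359971 227.07760035  17.        ]
[529.6 288.8 127.5  17.8  79.2]
t 26.7 at [544.  228.3 283.7] shift/100 [ 0.565 -0.271  0.817] turn/45 [ 0.     0.    -0.004]
```

```bash
python3 -m crank '[[0.3,-0.13,0.1,0,0,0,0.62],[0.56,-0.26,0.5,0,0,0,0.62],[0.56,-0.26,0.8,0,0,0,0.62],[0.56,-0.26,0.8,0,0,0,0.62],[0.56,-0.26,0.8,0,0,0,0.62]]'
python3 -m crank '[[0,0,0.1,0,0,0,0.62],[0,0,0.19,0,0,0,0.62],[0,0,0.19,0,0,0,1],[0,0,0.19,0,0,0,1],[0,0,0.19,0,0,0,1],[0,0,0.19,0,0,0,1],[0,0,0.19,0,0,0,1],[0,0,0,0,0,0,1],[0,0,-0.4,0,0,0,1],[0,0,-0.8,0,0,0,1],[0,0,-0.8,0,0,0,1]]' 60
python3 -c "
from h import *
plan(561.5,-91.3,262,88.6)"
```

```text
time_s: 27.2
eef_pos: [529.7, 288.3, 204.5]
ee_rot: [0.0, 0.773, 0.635, 0.0]
force: [-0.6, -0.7, -0.1]
grip_width: 0.38
grip_force: 0.0
time_s: 28.3
eef_pos: [529.4, 290.0, 289.4]
ee_rot: [0.002, 0.772, 0.635, 0.005]
force: [0.2, 0.0, -0.0]
grip_width: 0.194
grip_force: 62.3
t 28.3 at [529.4 290.  289.4] shift/100 [-3.681  1.048  0.266] turn/45 [ 0.012 -0.005 -0.216]
```

```bash
python3 -m crank '[[-0.4,0.11,0,0,0,-0.1,1],[-0.8,0.23,0,0,0,-0.21,1],[-0.8,0.23,0,0,0,-0.21,1]]'
python3 -m crank '[[-0.4,0.04,0,0,0,0,1],[-0.8,0.09,0,0,0,0,1],[-0.8,0.09,0,0,0,0,1]]'
python3 -m crank '[[-0.4,0.04,0,0,0,0,1],[-0.8,0.09,0,0,0,0,1],[-0.8,0.09,0,0,0,0,1]]'
python3 -m crank '[[-0.4,0.04,0,0,0,0,1],[-0.8,0.09,0,0,0,0,1],[-0.8,0.09,0,0,0,0,1],[-0.8,0.09,0,0,0,0,1]]'
python3 -c "
from h import *
plan(561.5,-91.3,243,88.6)"
```

```text
time_s: 28.6
eef_pos: [536.3, 203.1, 283.3]
ee_rot: [0.0, 0.718, 0.696, -0.001]
force: [-0.9, 0.3, 0.6]
grip_width: 0.191
grip_force: 62.4
time_s: 28.9
eef_pos: [542.9, 123.3, 283.4]
ee_rot: [0.0, 0.719, 0.695, -0.0]
force: [0.5, 0.8, -0.5]
grip_width: 0.194
grip_force: 62.4
time_s: 29.2
eef_pos: [549.5, 43.4, 283.4]
ee_rot: [0.0, 0.719, 0.695, -0.0]
force: [0.3, 0.2, 0.6]
grip_width: 0.198
grip_force: 62.4
time_s: 29.6
eef_pos: [555.8, -33.6, 283.4]
ee_rot: [-0.0, 0.718, 0.696, 0.0]
force: [-0.2, -0.1, -0.4]
grip_width: 0.195
grip_force: 62.4
t 29.6 at [555.8 -33.6 283.4] shift/100 [-0.575  0.075  0.403] turn/45 [-0.001 -0.001 -0.008]
```

```bash
python3 -m crank '[[-0.3,0.04,0,0,0,0,1],[-0.57,0.08,0.2,0,0,0,1],[-0.57,0.08,0.4,0,0,0,1],[-0.57,0.08,0.4,0,0,0,1],[-0.57,0.08,0.4,0,0,0,1]]'
python3 -m crank '[[-0.01,0,0.3,0,0,0,1],[-0.01,0,0.5,0,0,0,1],[-0.01,0,0.6,0,0,0,1],[-0.01,0,0.6,0,0,0,1],[-0.01,0,0.6,0,0,0,0.6],[-0.01,0,0.6,0,0,0,0.6],[-0.01,0,0.6,0,0,0,0.6],[-0.01,0,0.3,0,0,0,0.6],[-0.01,0,0,0,0,0,0.6],[-0.01,0,-0.4,0,0,0,0.6]]'
python3 -m crank '[[0.4,0,-0.3,0,0,0,0.6],[0.8,0,-0.6,0,0,0,0.6],[1,0,-0.6,0,0,0,0.6],[1,0,-0.6,0,0,0,0.6]]'
python3 -m crank '[[0.5,-0.3,0,0,0,0,0.6],[1,-0.6,0,0,0,0,0.6],[1,-0.6,0,0,0,0,0.6]]'
python3 -m crank '[[0.5,-0.3,0,0,0,0,0.6],[1,-0.6,0,0,0,0,0.6],[1,-0.6,0,0,0,0,0.6]]'
python3 - <<'E'
from h import *
im,d=capture("top");im=im[:,:,::-1].copy();ci=camera_info("top");cv2.imwrite("pics/top9.png",im[120:300,110:410].repeat(2,0).repeat(2,1))
o=ortho("",im,ci,480,740,-220,30,15,2);m=np.zeros(o.shape[:2],np.uint8);m[70:-70,80:-80]=1
c=np.array([611.5,-92.5]);a=np.radians(-1.4);e=np.array([np.cos(a),np.sin(a)]);n=np.array([-e[1],e[0]])
for r in dark(o,740,30,2,90,500,m): print(np.round(r,1),"local",np.round([(r[:2]-c)@e,(r[:2]-c)@n],1))
K=np.array(ci["K"]);M=np.array(ci["camera_from_world"]);v,u=np.mgrid[:420,:560]
P=(np.stack([(u-K[0,2])/K[0,0]*d,-(v-K[1,2])/K[1,1]*d,-d],-1)-M[:3,3])@M[:3,:3]
for x in(561,610,661):
    for y in(-45,-92,-140):
        uu,vv=map(int,np.round(pix(ci,np.array([x,y,24.]))));print(x,y,round(float(P[vv,uu,2]),1),end="; ")
s=status.sense();print(s['time_s'],s['eef_pos'],s['force'])
E
```

```text
time_s: 30.1
eef_pos: [562.2, -89.8, 244.0]
ee_rot: [-0.0, 0.717, 0.697, 0.0]
force: [0.1, 0.6, -0.2]
grip_width: 0.194
grip_force: 62.4
time_s: 31.1
eef_pos: [561.7, -92.1, 284.4]
ee_rot: [-0.001, 0.717, 0.697, -0.0]
force: [1.1, -0.3, -0.6]
grip_width: 0.4
grip_force: 0.0
time_s: 31.5
eef_pos: [564.7, 10.0, 345.0]
ee_rot: [0.001, 0.716, 0.698, 0.001]
force: [-0.1, -0.6, -1.4]
grip_width: 0.399
grip_force: 0.0
time_s: 31.8
eef_pos: [506.1, 111.4, 343.5]
ee_rot: [-0.001, 0.717, 0.697, -0.0]
force: [0.9, -0.1, 0.0]
grip_width: 0.404
grip_force: 0.0
time_s: 32.1
eef_pos: [449.4, 213.1, 343.7]
ee_rot: [-0.0, 0.717, 0.697, -0.0]
force: [0.6, -0.1, -0.8]
grip_width: 0.399
grip_force: 0.0
[562.1 -92.5 123.   15.8  89. ] local [-49.4  -1.3]
[610.2 -91.  121.   16.2  90.5] local [-1.3  1.5]
[ 660.8 -101.   104.    15.5   90. ] local [49.4 -7.3]
561 -45 21.6; 561 -92 17.6; 561 -140 25.5; 610 -45 16.4; 610 -92 24.7; 610 -140 24.9; 661 -45 21.4; 661 -92 19.0; 661 -140 19.3; 32.15 [449.19164015 213.56306851 343.70348705] [-0.57883599  2.55574967  0.62195701]
```

View pics/top9.png

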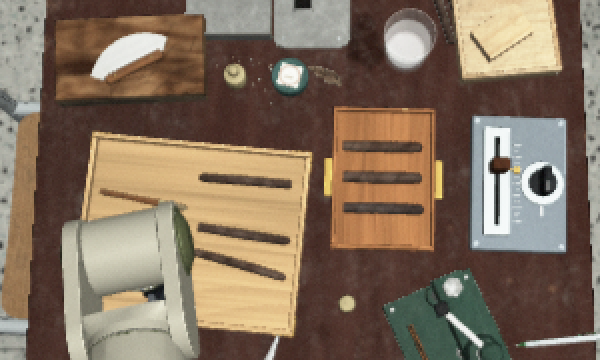

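The tray holds all three robustos flat, parallel and centred (rows 147, 177 and 208 at columns 343–422). The three slims and the brush are in the crate, the knob and stop are set, and the bystanders haven't moved.

```bash
python3 -c "
from rig import ticket
print(ticket.finish_job())"
```

```text
the job is handed in; nothing more can be done
None
```

The job is handed in, though no verdict came back: by the final top view all three short thick cigars lie flat and parallel in the tray, the slims and brush are in the crate, and the tin, weight and punch are in place; the wrist camera had put the knob within about 2° of zero and the length stop within about 1 mm of the pointer.

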